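# Put away the weld fixture's pin and round spacers

### The job

Strip down the weld fixture: first of all draw the black-headed locating pin straight up out of its steel sleeve and hang it upright in the yellow rest, with its flange down on the rest. Only then put the three round spacers away, in any order, each standing upright on the floor of the tray of its own colour. Leave the square blocks where they stand.

Things in the scene. Friction and masses are not known exactly. Their poses are not given: they have to be found in the camera images.
- pin_c (a point): Centre of the pin's black round head (28 mm wide, 30 high: the grip). Below it: aluminium flange 52 wide, 6 thick; steel shaft 16 wide, 44 long. z: its axis, head up. Point 21 mm above the flange's underside, 65 above the foot. 0.2 kg. At the start its shaft stands fully in the 17 mm hole of a fixed steel sleeve block (60 square, 46 high) centred under it, flange on the block; it comes out straight up.
- rest_mouth (a point): Centre of the hole's mouth, in the top face of the yellow pin rest: a fixed plastic block 74 mm square, 56 high, with an upright 32 mm through hole. The pin hangs here upright, shaft in the hole, flange lying on the top face (pin_c then 21 mm above this point). z up.
- spacer_red_c (a point): Centre (half-way up) of the red spacer: a loose round aluminium post standing upright, 36 mm across and 60 mm high, with a red top, about 0.17 kg. z is its axis.
- spacer_green_c (a point): Centre (half-way up) of the green spacer: a loose round aluminium post standing upright, 36 mm across and 60 mm high, with a green top, about 0.17 kg. z is its axis.
- spacer_blue_c (a point): Centre (half-way up) of the blue spacer: a loose round aluminium post standing upright, 36 mm across and 60 mm high, with a blue top, about 0.17 kg. z is its axis.
- tray_red_in (a point): Centre of the inner floor of the red tray: a fixed square open tray, 66 mm outside, 58 mm inside, walls 4 mm thick and 14 mm high above the table, floor 4 mm above the table. x and y run along its sides, z up.
- tray_green_in (a point): Centre of the inner floor of the green tray: a fixed square open tray, 66 mm outside, 58 mm inside, walls 4 mm thick and 14 mm high above the table, floor 4 mm above the table. x and y run along its sides, z up.
- tray_blue_in (a point): Centre of the inner floor of the blue tray: a fixed square open tray, 66 mm outside, 58 mm inside, walls 4 mm thick and 14 mm high above the table, floor 4 mm above the table. x and y run along its sides, z up.
- block_red_c (a point): Centre (half-way up) of a square steel stop block with a red top, 40 mm square and 48 mm high, loose on the table: not a spacer, it stays where it is.
- block_blue_c (a point): Centre (half-way up) of a square steel stop block with a blue top, 40 mm square and 48 mm high, loose on the table: not a spacer, it stays where it is.
Not all that is in view belongs to the job. What is shaped like the part that bears spacer_green_c but brown is not meant.

How it is judged (in metres and radians):
On the way:
1. the pin hangs upright in the yellow rest (horizontal distance between pin_c and rest_mouth below 0.012 m and z of pin_c in the frame of rest_mouth between 0.015 and 0.026 m and angle between pin_c's own z axis and vertical below 0.12 rad), for 0.2 s.
At the end, for the whole second after the job is handed in: Pin upright (0.12 rad) in the yellow rest, within 12 mm of the hole's centre, flange down (pin_c 15 to 26 mm above the mouth); each round spacer upright (0.12 rad) in its own colour's tray, within 14.5 mm of its centre, its centre under 35 mm above the tray floor; all at rest (0.02 m/s) (all of step 1 and horizontal distance between spacer_red_c and tray_red_in below 0.0145 m and z of spacer_red_c in the frame of tray_red_in below 0.035 m and angle between each of spacer_red_c, spacer_green_c, spacer_blue_c's own z axis and vertical below 0.12 rad and horizontal distance between spacer_green_c and tray_green_in below 0.0145 m and z of spacer_green_c in the frame of tray_green_in below 0.035 m and horizontal distance between spacer_blue_c and tray_blue_in below 0.0145 m and z of spacer_blue_c in the frame of tray_blue_in below 0.035 m and linear speed of each of spacer_red, spacer_green, spacer_blue, pin below 0.02 m/s); the robot touches nothing.
It fails at once if a spacer is shifted more than 30 mm before the pin hangs in its rest, or while it is off it (distance of any of spacer_red_c, spacer_green_c, spacer_blue_c from where it was at the start of the episode above 0.03 m and not (horizontal distance between pin_c and rest_mouth below 0.012 m and z of pin_c in the frame of rest_mouth between 0.015 and 0.026 m and angle between pin_c's own z axis and vertical below 0.12 rad)).
It fails at once if a square stop block is shifted by more than 20 mm (distance of any of block_red_c, block_blue_c from where it was at the start of the episode above 0.02 m).
It also fails if it takes over 115 s, if anything falls off the work surface, if the arm or the gripper's body presses on something with over 40 N, if the wrist force passes 120 N, or if a joint passes its speed limit or range.

### The arm

A 7-joint arm with a two-finger parallel gripper is mounted at the origin on the work surface. World frame = base frame: x ahead of the robot, y to its left, z up, the work surface at z = 0. Lengths are in m, angles in degrees, forces in N, time in s.
With the tool pointing down it reaches from about 0.4 to 0.75 m from the base axis. Payload 19.5 kg.
Tool frame: the origin (TCP) lies midway between the tips of the shut fingers; the grasp point (between the pads) lies bot.grip_depth behind it (bot.grip_depth is the distance from the TCP to the grasp point, in m); z points along the fingers, x is the direction in which the jaws open and shut, and the axes are right-handed (so a half turn about z gives the same grasp; the last joint's range is limited). The gripper opens to 85 mm and grips with 20 to 120 N. Pads are 22 mm wide; open, the fingers measure 114 mm over their backs; the gripper's body (76 mm by 85 mm) begins 54 mm behind the grasp point. The pads swing forward as they close: fully open they stand 13 mm farther back than shut.
Start: joints at [72.267, 40.479, -1.581, 85.061, 1.261, 54.483, -4.326], TCP at [0.152, -0.554, 0.231] pointing down, gripper open.
Joint ranges: [-155.06, 155.06], [-18.47, 123.98], [-90, 86.84], [0, 140.48], [-83.41, 263.41], [0, 116], [-161.91, 161.91]. Speed limits (degrees/s): [108.29, 108.29, 147.25, 147.25, 172.46, 172.46, 172.46].

### API

Orientations are given as a 3x3 rotation matrix whose columns are the frame's x, y, z axes.
In Python, from workcell import bot gives the robot as it stands. The module is installed in compiled form; this text tells all that it offers.
- The arm moves only by the tool play_rows, never from a script. Its argument "targets" is a list of rows, each a list of 3 entries, a list of its own where there are three numbers: the shift along the tool's x, y, z in m, then the turn about the tool's z in degrees, then the opening, from 0 (shut) to 1 (fully open). In form: [[[tx, ty, tz], roll, fingers], ...]. A call has 1 to 10 rows; each row shifts and turns the commanded pose from where the row before left it, along the tool's axes as they then stand; what a row does not reach is not made up. A row lasts 1/8 s, in which the tool goes at most 62.5 mm and 10.7 degrees, less where a joint would pass 70% of its speed; a pose out of reach is approached as far as the arm can. A call with a gripper value outside its range is refused whole. The fingers move at their own pace and stop on an object; the grip force is fixed at half the most. Time passes only in rows, so rows that do not move let the fingers close. It gives the time, the measured TCP pose, the force and the opening at its end, in the units of the state.
- bot.get_obs(): the state, without advancing time (a new reading comes with each control period).
- bot.grab_frame(name): name is "side" or "top"; returns a dict with "img" (400x640x3 uint8, red, green, blue), "fov_y" (degrees; the focal length in pixels is half the picture's height over the tangent of half this angle, whatever the lens; pixels are square), "cx", "cy" (the principal point, pixels), "k1" (the pictures are not rectified: a ray, as slopes to the right and down, at radius r is drawn at 1 + k1 r^2 times it, then the intrinsics apply), "cam_to_world" (4x4, takes a point from camera to world coordinates). Camera axes: x right, y up, looking along -z (the intrinsics and any distortion apply to the point x, -y, -z); pixel columns grow to the right and rows downward; lengths in m; the calibration is good to about 2 mm. A picture is of the moment at which its call begins. There is no depth.
- bot.sign_off(): hands the job in, once; it reports no verdict.
The state is a dict: "clock": time; "qpos": joint angles; "joint_velocities": joint speeds; "tau": joint torques, N m; "eef_pos": TCP position; "tool_rot": TCP orientation; "contact_force": force on the tool from outside, world axes, zero at the start; "ft_torque": the same for the moment, N m; "grip_width": finger opening in m.
Only numpy, scipy, OpenCV 4.12 (cv2) and the standard library are available. Lean on these libraries where they do the work, as an engineer would, in place of code of your own. Each camera call takes 0.05 s, during which the arm holds its last target. There are 200 camera calls.

## Working session

There is one attempt and no reset: what is moved stays moved. The work goes in short steps, Python scripts to look and compute and a tool call to move; the robot and the scene stay as the last step left them, time stands still between calls to the robot, and variables do not carry over. Pictures are saved under pics/ and viewed, about 12 in all and at most 16, crops included, and the job is handed in when it is done.

Besides the shell and the picture viewer there is one more tool, called after "Emit:" in YAML: its name, and indented under it one key for each argument. play_rows: Moves the arm, as the interface text tells. Its arguments: {"type":"object","properties":{"targets":{"type":"array","items":{"type":"array"}}},"required":["targets"]}

```bash
mkdir -p pics
cat > h.py <<'E'
import numpy as np, cv2
from workcell import bot
def grab(name,save=None):
    f=bot.grab_frame(name)
    if save: cv2.imwrite('pics/'+save,f['img'][:,:,::-1])
    return f
def K(f):
    fl=200/np.tan(np.radians(f['fov_y'])/2)
    return fl
def ray(f,u,v):
    fl=K(f); d=np.array([(u-f['cx'])/fl,(v-f['cy'])/fl]); s=d.copy()
    for _ in range(30): s=d/(1+f['k1']*(s@s))
    M=np.array(f['cam_to_world']); return M[:3,3], M[:3,:3]@np.array([s[0],-s[1],-1])
def onplane(f,u,v,z):
    o,d=ray(f,u,v); return o+d*(z-o[2])/d[2]
def proj(f,p):
    M=np.array(f['cam_to_world']); c=M[:3,:3].T@(np.array(p)-M[:3,3]); s=np.array([c[0],-c[1]])/-c[2]
    return s*(1+f['k1']*(s@s))*K(f)+[f['cx'],f['cy']]
E
python3 - <<'E'
from h import *
for n in('top','side'):
    f=grab(n,n+'0.png'); print(n,f['fov_y'],f['cx'],f['cy'],f['k1'],np.round(f['cam_to_world'],3).tolist())
o=bot.get_obs();print(o['clock'],o['eef_pos'],o['tool_rot'],o['contact_force'],o['grip_width'],bot.grip_depth)
E
```

```text
top 46.7705386352732 326.95197034871273 200.087948103016 -0.024496226494508954 [[-0.023, 0.989, -0.147, 0.439], [-1.0, -0.023, 0.001, -0.006], [-0.003, 0.147, 0.989, 1.228], [0.0, 0.0, 0.0, 1.0]]
side 50.42058628872097 323.67917424224106 200.30681143139577 -0.1077428455676958 [[-0.991, 0.071, -0.114, 0.49], [-0.134, -0.527, 0.839, 0.913], [-0.0, 0.847, 0.532, 0.652], [0.0, 0.0, 0.0, 1.0]]
0.1 [ 0.15207156 -0.55427311  0.23089117] [[ 2.64620237e-01 -9.64352651e-01 -3.08606483e-04]
 [-9.64352198e-01 -2.64620412e-01  9.35856494e-04]
 [-9.84159266e-04  4.99587725e-05 -9.99999514e-01]] [ 0.66623784 -0.83844719 -1.03459691] 0.08554732835280456 0.0187
```

View pics/top0.png

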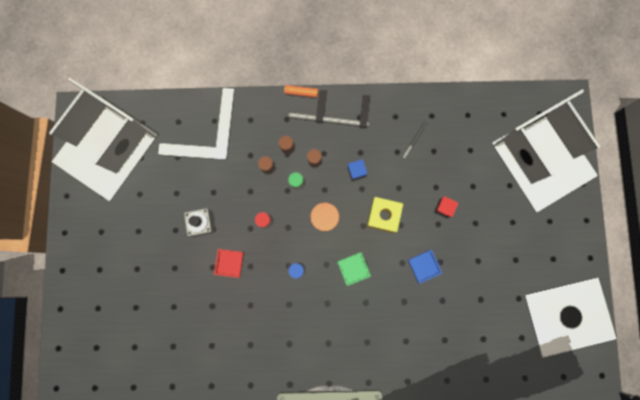

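View pics/side0.png

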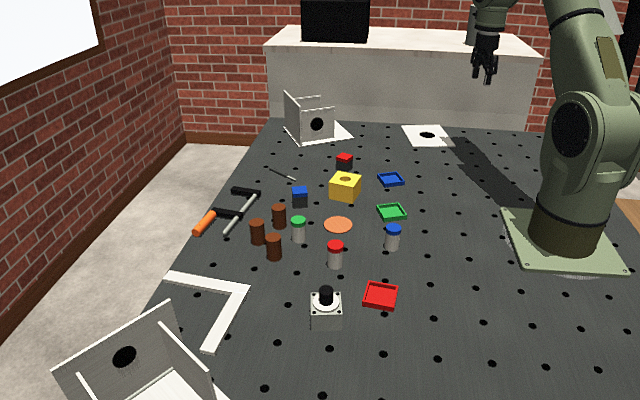

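The top view shows the pin in its sleeve at (197,222) and the yellow rest at (386,215). The round spacers are red (262,219), green (296,180) and blue (296,271). The trays are red (229,263), green (354,268) and blue (425,266), and the blocks are blue (358,170) and red (447,207). The side view agrees. The brown posts and orange disc aren't part of the job.

```bash
cat > meas.py <<'E'
from h import *
hs={'red':[(0,6),(174,180)],'green':[(50,75)],'blue':[(105,125)],'yellow':[(24,34)]}
def blobs(f,c,smin=110,vmin=60):
    h=cv2.cvtColor(f['img'],cv2.COLOR_RGB2HSV); m=np.zeros(h.shape[:2],np.uint8)
    for a,b in hs[c]: m|=cv2.inRange(h,(a,smin,vmin),(b,255,255))
    n,l,s,ce=cv2.connectedComponentsWithStats(m)
    return [(ce[i],s[i],cv2.minAreaRect(np.argwhere(l==i)[:,::-1].astype(np.float32))) for i in range(1,n) if s[i][4]>60]
if __name__=='__main__':
  for n in('top','side'):
    f=grab(n); print(n)
    for c in hs:
        for ce,s,r in blobs(f,c):
            if n=='top' and not(100<ce[0]<480 and 130<ce[1]<300): continue
            if n=='side' and not(130<ce[1]<330 and ce[0]>200): continue
            print(c,ce.round(1),s[4],s[2:4],'ang',round(r[2]),'z.06',onplane(f,*ce,.06)[:2].round(4),'.048',onplane(f,*ce,.048)[:2].round(4),'.009',onplane(f,*ce,.009)[:2].round(4),)
    g=cv2.cvtColor(f['img'],cv2.COLOR_RGB2GRAY)
    x0,y0,x1,y1=(180,205,215,240) if n=='top' else (310,283,342,320)
    cv2.imwrite(f'pics/pin_{n}.png',cv2.resize(f['img'][y0:y1,x0:x1,::-1],None,fx=12,fy=12,interpolation=0))
    m=(g[y0:y1,x0:x1]<60).astype(np.uint8); k,l,s,ce=cv2.connectedComponentsWithStats(m)
    for i in range(1,k):
        if s[i][4]>15: p=ce[i]+[x0,y0]; print('dark',p,s[i],'.082',onplane(f,*p,.082)[:2],'.067',onplane(f,*p,.067)[:2])
E
python3 meas.py; python3 -c "
import cv2,numpy as np
a=cv2.imread('pics/pin_top.png');b=cv2.imread('pics/pin_side.png');b=cv2.resize(b,(384,420),interpolation=0);cv2.imwrite('pics/pin.png',np.hstack([a,b]))"
```

```text
top
red [446.7 206.5] 304 [22 21] ang 23 z.06 [ 0.5894 -0.3117] .048 [ 0.5909 -0.3149] .009 [ 0.596  -0.3251]
red [262.2 219.3] 193 [16 16] ang 45 z.06 [0.5674 0.1588] .048 [0.5687 0.1605] .009 [0.573 0.166]
red [228.3 263. ] 707 [30 29] ang 8 z.06 [0.4593 0.2444] .048 [0.4595 0.247 ] .009 [0.4602 0.2554]
green [295.4 179.4] 125 [12 13] ang 90 z.06 [0.6687 0.0733] .048 [0.6711 0.0741] .009 [0.6788 0.0768]
green [353.6 268.5] 545 [30 30] ang 68 z.06 [ 0.4385 -0.0693] .048 [ 0.4385 -0.07  ] .009 [ 0.4385 -0.0721]
blue [356.9 168.9] 259 [19 19] ang 72 z.06 [ 0.6924 -0.0859] .048 [ 0.695  -0.0867] .009 [ 0.7034 -0.0894]
blue [424.8 266.1] 670 [33 33] ang 66 z.06 [ 0.4402 -0.2477] .048 [ 0.4402 -0.2502] .009 [ 0.4403 -0.2583]
blue [295.8 270.3] 170 [15 14] ang 90 z.06 [0.4374 0.0753] .048 [0.4374 0.0761] .009 [0.4373 0.0788]
yellow [384.8 214.7] 831 [35 36] ang 13 z.06 [ 0.5721 -0.1528] .048 [ 0.5735 -0.1543] .009 [ 0.5779 -0.1592]
side
red [344.  157.2] 135 [17 11] ang 14 z.06 [ 0.5881 -0.2824] .048 [ 0.5901 -0.3066] .009 [ 0.5966 -0.3853]
red [335.  245.8] 200 [17 15] ang 90 z.06 [0.566
[... 192 characters left out ...]
.06 [0.4403 0.0081] .048 [ 0.4393 -0.0102] .009 [ 0.4361 -0.0698]
green [297.9 220.7] 150 [15 13] ang 90 z.06 [0.6668 0.0789] .048 [0.6703 0.062 ] .009 [0.682 0.007]
blue [391.1 178.8] 296 [28 17] ang 82 z.06 [ 0.4413 -0.1629] .048 [ 0.4403 -0.1847] .009 [ 0.4371 -0.2555]
blue [299.2 191.2] 172 [17 13] ang 83 z.06 [ 0.6893 -0.0595] .048 [ 0.6933 -0.0792] .009 [ 0.7064 -0.1433]
blue [393.2 228.6] 163 [16 13] ang 90 z.06 [0.436  0.0812] .048 [0.4349 0.0644] .009 [0.4314 0.0096]
yellow [344.8 178.2] 311 [34 17] ang 11 z.06 [ 0.573  -0.1483] .048 [ 0.5746 -0.1698] .009 [ 0.5801 -0.2396]
dark [325.68076923 294.75769231] [  8   2  16  21 260] .082 [0.56390731 0.3417474 ] .067 [0.5658505 0.3267189]
```

View pics/pin.png

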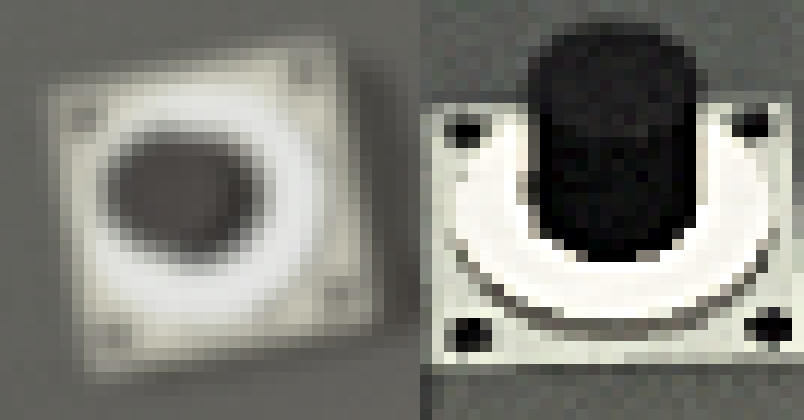

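Run:
```python
from h import *
t=grab('top');s=grab('side')
print('head top',onplane(t,195.2,221,.067)[:2],onplane(s,325.5,289.2,.082)[:2])
print('flange',onplane(t,197,221.5,.052)[:2],onplane(s,325.7,301.5,.052)[:2]); print('sleeve',onplane(t,197.5,221.6,.046)[:2])
for f,b in((t,(375,204,396,225)),(s,(332,170,356,190))):
    x0,y0,x1,y1=b; g=cv2.cvtColor(f['img'],cv2.COLOR_RGB2HSV)[y0:y1,x0:x1]
    m=(g[:,:,2]<150).astype(np.uint8);k,l,st,ce=cv2.connectedComponentsWithStats(m)
    for i in range(1,k):
        if st[i][4]>8: print('hole',ce[i]+[x0,y0],st[i],onplane(f,*(ce[i]+[x0,y0]),.056)[:2])
    m=(g[:,:,1]<40)
a=cv2.resize(t['img'][190:245,355:415,::-1],None,fx=7,fy=7,interpolation=0);b=cv2.resize(s['img'][155:210,315:375,::-1],None,fx=7,fy=7,interpolation=0)
cv2.imwrite('pics/rest.png',np.hstack([a,b]))
```

```text
head top [0.56630743 0.32756977] [0.56617955 0.32710671]
flange [0.5665566  0.32722178] [0.56536852 0.32984228]
sleeve [0.56691788 0.32762311]
hole [385.19148936 214.04255319] [ 5  5 11 11 94] [ 0.57417007 -0.15437444]
hole [343.15873016 171.25396825] [ 0  0 24  7 63] [ 0.58235341 -0.19696617]
hole [347.23076923 178.        ] [12  7  7  3 13] [ 0.56678596 -0.1575844 ]
hole [334.         184.36363636] [ 0 13  6  4 11] [ 0.60043195 -0.11595679]
hole [342.8125 186.25  ] [ 7 15  9  4 16] [ 0.57487259 -0.10878503]
hole [352.63157895 187.52631579] [17 15  7  5 19] [ 0.54717159 -0.10543469]
```

View pics/rest.png

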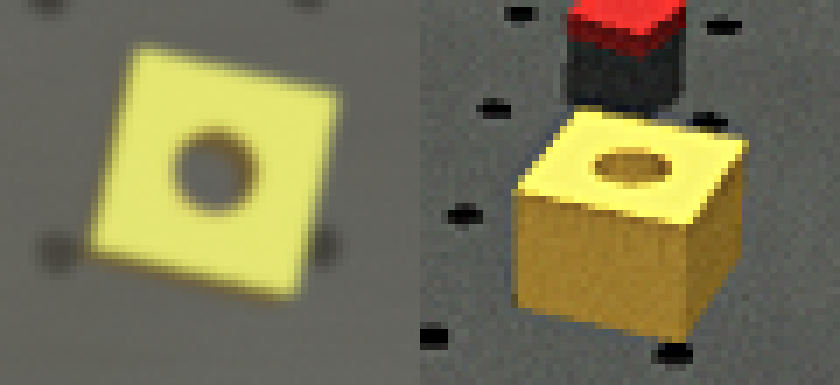

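Pin, rest, spacers and trays agree across both views to about 2–3 mm. I'll align the tool so that tx = −y, ty = −x and tz = down, then move toward the pin.

Emit:
play_rows:
  targets:
    - [[0,0,0],7.7,1]
    - [[0,0,0],7.6,1]
    - [[-0.032,-0.037,0],0,1]
    - [[-0.032,-0.037,0],0,1]
    - [[-0.032,-0.037,0],0,1]
    - [[-0.032,-0.037,0],0,1]
    - [[-0.032,-0.037,0],0,1]
    - [[-0.032,-0.037,0],0,1]
    - [[-0.032,-0.037,0],0,1]
    - [[-0.032,-0.037,0],0,1]

```text
clock: 1.55
eef_pos: [0.4491, -0.2971, 0.2314]
tool_rot: [[0.001, -1.0, 0.0], [-1.0, -0.001, -0.0], [0.0, -0.0, -1.0]]
contact_force: [0.2, 0.5, -0.3]
grip_width: 0.0856
```

Emit:
play_rows:
  targets:
    - [[-0.045,-0.008,0],0,1]
    - [[-0.045,-0.008,0],0,1]
    - [[-0.045,-0.008,0],0,1]
    - [[-0.045,-0.008,0],0,1]
    - [[-0.045,-0.008,0],0,1]
    - [[-0.045,-0.008,0],0,1]
    - [[-0.045,-0.008,0],0,1]
    - [[-0.045,-0.008,0],0,1]
    - [[-0.045,-0.008,0],0,1]
    - [[-0.045,-0.008,0],0,1]

```text
clock: 2.8
eef_pos: [0.5277, 0.1534, 0.2314]
tool_rot: [[0.001, -1.0, 0.0], [-1.0, -0.001, 0.0], [-0.0, -0.0, -1.0]]
contact_force: [1.4, -1.0, -0.3]
grip_width: 0.0855
```

Emit:
play_rows:
  targets:
    - [[-0.04,-0.009,0],0,1]
    - [[-0.04,-0.009,0],0,1]
    - [[-0.04,-0.009,0],0,1]
    - [[-0.04,-0.009,0],0,1]
    - [[0,0,0.03],0,1]
    - [[0,0,0.03],0,1]
    - [[0,0,0],0,1]

```text
clock: 3.68
eef_pos: [0.5627, 0.3115, 0.1698]
tool_rot: [[0.001, -1.0, -0.003], [-1.0, -0.001, -0.002], [0.002, 0.003, -1.0]]
contact_force: [0.1, -0.3, 0.4]
grip_width: 0.085
```

Emit:
play_rows:
  targets:
    - [[-0.016,-0.003,0.01],0,1]
    - [[0,0,0.02],0,1]
    - [[0,0,0.02],0,1]
    - [[0,0,0],0,1]

```text
clock: 4.18
eef_pos: [0.5663, 0.3287, 0.1209]
tool_rot: [[0.001, -1.0, -0.001], [-1.0, -0.001, 0.0], [-0.0, 0.001, -1.0]]
contact_force: [0.2, 1.0, -0.6]
grip_width: 0.0857
```

Run:
```python
from h import *
t=grab('top');s=grab('side');o=bot.get_obs();print(o['eef_pos'],o['qpos'],o['contact_force'])
print(proj(t,o['eef_pos']),proj(s,o['eef_pos']))
a=cv2.resize(t['img'][190:255,150:230,::-1],None,fx=5,fy=5);b=cv2.resize(s['img'][240:340,280:370,::-1],(400,444))[:325]
b=cv2.resize(s['img'][250:330,280:370,::-1],(400,325));cv2.imwrite('pics/a.png',np.hstack([a,b]))
```

```text
[0.56690485 0.32861675 0.12235876] [ -37.7974872    55.68491741   11.67832441   73.59411758  -12.29308585
   51.84742645 -113.43353722] [-0.50403901  0.94240846  0.16653623]
[188.25405373 218.410938  ] [325.04586655 273.78791691]
```

View pics/a.png

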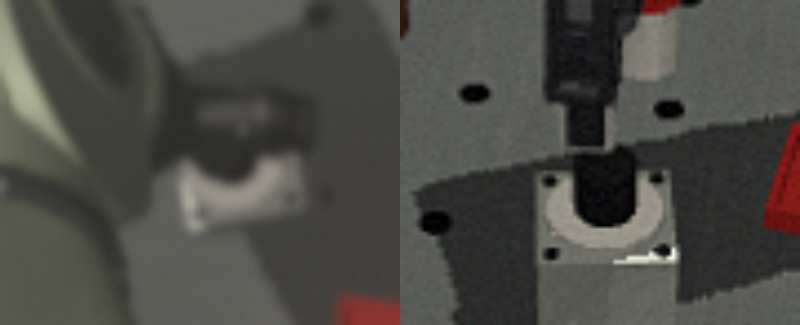

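The open gripper is centred over the black head in both views. I'll descend to TCP z ≈ 0.057 and close.

Emit:
play_rows:
  targets:
    - [[0.001,0,0.022],0,1]
    - [[0,0,0.022],0,1]
    - [[0,0,0.02],0,1]
    - [[0,0,0],0,1]
    - [[0,0,0],0,0.6]
    - [[0,0,0],0,0]
    - [[0,0,0],0,0]
    - [[0,0,0],0,0]
    - [[0,0,0],0,0]
    - [[0,0,0],0,0]

```text
clock: 5.52
eef_pos: [0.5668, 0.3283, 0.0583]
tool_rot: [[0.001, -1.0, 0.001], [-1.0, -0.001, 0.003], [-0.003, -0.001, -1.0]]
contact_force: [0.4, 5.7, 5.1]
grip_width: 0.0264
```

Emit:
play_rows:
  targets:
    - [[-0.001,0,-0.002],0,0]
    - [[0,0,-0.006],0,0]
    - [[0,0,-0.008],0,0]
    - [[0,0,-0.008],0,0]
    - [[0,0,-0.008],0,0]
    - [[0,0,0],0,0]

```text
clock: 6.28
eef_pos: [0.5668, 0.328, 0.0903]
tool_rot: [[0.001, -1.0, 0.001], [-1.0, -0.001, 0.001], [-0.001, -0.001, -1.0]]
contact_force: [-0.2, 4.4, -0.2]
grip_width: 0.0262
```

Emit:
play_rows:
  targets:
    - [[0,0,-0.01],0,0]
    - [[0,0,-0.015],0,0]
    - [[0,0,-0.03],0,0]
    - [[0,0,-0.03],0,0]
    - [[0,0,-0.03],0,0]
    - [[0,0,0],0,0]

```text
clock: 7.02
eef_pos: [0.5673, 0.3275, 0.2068]
tool_rot: [[0.0, -1.0, 0.003], [-1.0, -0.0, 0.001], [-0.001, -0.003, -1.0]]
contact_force: [-0.5, -0.8, -3.2]
grip_width: 0.0258
```

Run:
```python
from h import *
s=grab('side');o=bot.get_obs();print(o['eef_pos'],o['contact_force'],o['grip_width'])
cv2.imwrite('pics/b.png',cv2.resize(s['img'][200:340,240:420,::-1],None,fx=4,fy=4))
```

```text
[0.56665409 0.32736983 0.20505734] [-1.1616893   0.39299616 -4.16866155] 0.02639919407504234
```

View pics/b.png

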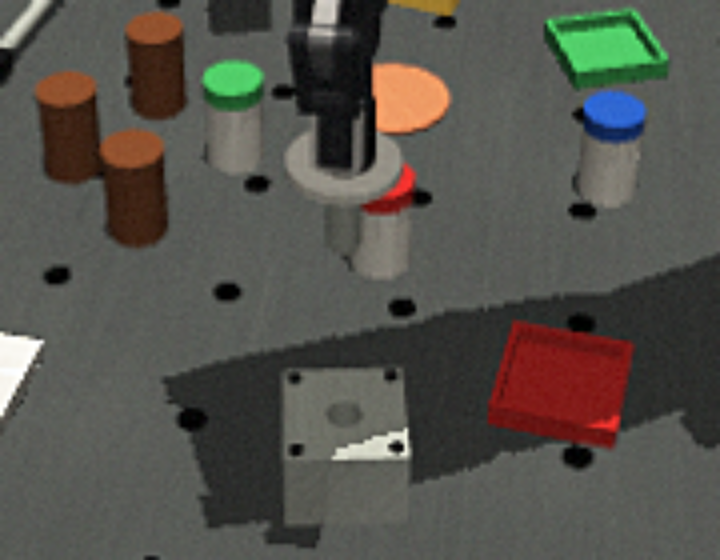

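The pin is out, upright and well held, and the sleeve hole is free. I'll carry it to the rest.

Emit:
play_rows:
  targets:
    - [[0.02,0,0],0,0]
    - [[0.035,0,0],0,0]
    - [[0.04,0,0],0,0]
    - [[0.045,-0.001,0],0,0]
    - [[0.045,-0.001,0],0,0]
    - [[0.045,-0.001,0],0,0]
    - [[0.045,-0.001,0],0,0]
    - [[0.045,-0.001,0],0,0]
    - [[0.045,-0.001,0],0,0]
    - [[0.04,0,0],0,0]

```text
clock: 8.32
eef_pos: [0.572, -0.0791, 0.2034]
tool_rot: [[0.0, -1.0, -0.002], [-1.0, -0.0, -0.0], [0.0, 0.002, -1.0]]
contact_force: [-0.1, 0.7, -3.1]
grip_width: 0.0257
```

Emit:
play_rows:
  targets:
    - [[0.035,0,0],0,0]
    - [[0.026,0,0],0,0]
    - [[0.015,0,0],0,0]
    - [[0,0,0.02],0,0]
    - [[0,0,0.02],0,0]
    - [[0,0,0],0,0]
    - [[0,0,0],0,0]

```text
clock: 9.2
eef_pos: [0.573, -0.153, 0.1649]
tool_rot: [[0.001, -1.0, 0.0], [-1.0, -0.001, 0.0], [-0.0, -0.0, -1.0]]
contact_force: [0.2, 0.2, -1.7]
grip_width: 0.0262
```

Run:
```python
from h import *
t=grab('top');s=grab('side');o=bot.get_obs();print(o['eef_pos'],o['contact_force'],o['grip_width'])
print('hole side',onplane(s,344.9,178.4,.056)[:2],'expected px of foot',[proj(s,[.573,-.154,z]) for z in(.1,.105,.056)])
cv2.imwrite('pics/c.png',np.hstack([cv2.resize(s['img'][130:210,310:380,::-1],(420,480)),cv2.resize(t['img'][180:240,360:412,::-1],(380,438)).copy() if 0 else cv2.resize(t['img'][185:245,360:407,::-1],(376,480))]))
```

```text
[ 0.57314528 -0.15309528  0.165038  ] [ 0.49298    -0.03268243 -2.78866079] 0.02656109541185582
hole side [ 0.5732334  -0.15432077] expected px of foot [array([345.36818258, 164.85005831]), array([345.41401658, 163.27127521]), array([344.97052345, 178.45915392])]
```

View pics/c.png

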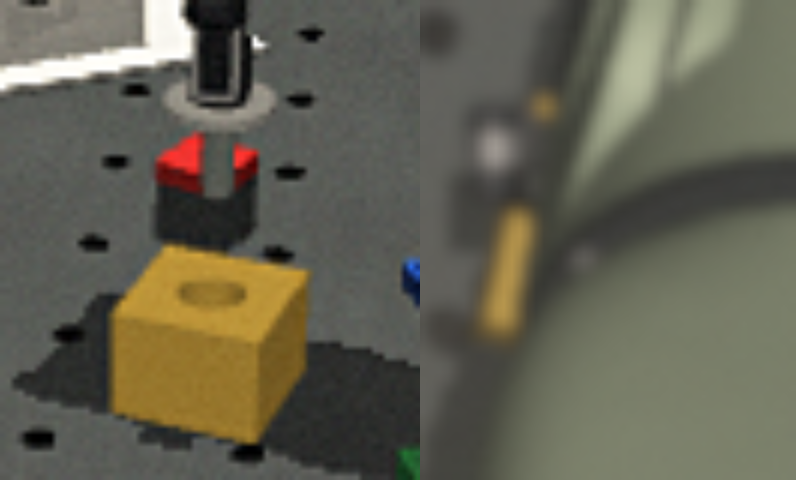

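The foot is about 0.5–1 px right of the hole in the side view, so I'll shift +x 1.5 mm and −y 1 mm, then lower.

Emit:
play_rows:
  targets:
    - [[0.001,-0.0015,0.015],0,0]
    - [[0,0,0.025],0,0]
    - [[0,0,0.015],0,0]
    - [[0,0,0.015],0,0]
    - [[0,0,0.015],0,0]
    - [[0,0,0.008],0,0]
    - [[0,0,0],0,0]

```text
clock: 10.18
eef_pos: [0.5742, -0.1541, 0.0709]
tool_rot: [[0.001, -1.0, -0.001], [-1.0, -0.001, 0.0], [-0.0, 0.001, -1.0]]
contact_force: [-0.5, 0.2, -2.3]
grip_width: 0.0258
```

Emit:
play_rows:
  targets:
    - [[0,0,0.002],0,0]
    - [[0,0,0.001],0,0]
    - [[0,0,0.001],0,0]
    - [[0,0,0],0,0]

```text
clock: 10.68
eef_pos: [0.5745, -0.1542, 0.0682]
tool_rot: [[0.001, -1.0, 0.001], [-1.0, -0.001, 0.0], [-0.0, -0.001, -1.0]]
contact_force: [-3.7, 2.7, 12.4]
grip_width: 0.0262
```

The flange is seated: z is as predicted and there is 12 N of contact. I'll release, rise and check.

Emit:
play_rows:
  targets:
    - [[0,0,-0.001],0,0.3]
    - [[0,0,0],0,0.6]
    - [[0,0,0],0,1]
    - [[0,0,0],0,1]
    - [[0,0,0],0,1]
    - [[0,0,-0.03],0,1]
    - [[0,0,-0.03],0,1]
    - [[0,0,-0.04],0,1]
    - [[0,0,-0.04],0,1]

```text
clock: 11.8
eef_pos: [0.5742, -0.1541, 0.2096]
tool_rot: [[0.001, -1.0, -0.0], [-1.0, -0.001, 0.0], [-0.0, 0.0, -1.0]]
contact_force: [-0.1, 0.5, 0.6]
grip_width: 0.0853
```

Emit:
play_rows:
  targets:
    - [[-0.03,0,0],0,1]
    - [[-0.045,0,0],0,1]
    - [[-0.045,0,0],0,1]
    - [[-0.045,0,0],0,1]
    - [[-0.045,0,0],0,1]
    - [[-0.045,0,0],0,1]
    - [[-0.04,0.002,0],0,1]
    - [[-0.018,0.002,0],0,1]
    - [[0,0,0],0,1]

```text
clock: 12.92
eef_pos: [0.5699, 0.1594, 0.2082]
tool_rot: [[0.002, -1.0, -0.0], [-1.0, -0.002, 0.0], [-0.0, 0.0, -1.0]]
contact_force: [-0.2, -0.8, 0.0]
grip_width: 0.0853
```

Run:
```python
from h import *
t=grab('top');s=grab('side');o=bot.get_obs();print(o['eef_pos'],o['contact_force'],o['grip_width'])
cv2.imwrite('pics/d.png',np.vstack([s['img'][:,:,::-1][120:330,200:440],t['img'][:,:,::-1][140:310,200:440]]).repeat(1,0))
for n,z in(('flange',.059),('headtop',.092)): print(n,proj(s,[.574,-.154,z]),proj(t,[.574,-.154,z]))
a=cv2.resize(s['img'][130:215,310:380,::-1],(395,480));b=cv2.resize(t['img'][180:250,350:410,::-1],(400,480));cv2.imwrite('pics/d.png',np.hstack([a,b]))
```

```text
[0.57031536 0.15736702 0.20839016] [ 0.45064792 -0.83441036 -0.10207761] 0.08521463133466464
flange [344.65083779 177.52452585] [385.19108817 213.97417758]
headtop [344.94368982 167.34008666] [386.81829257 212.40880252]
```

View pics/d.png

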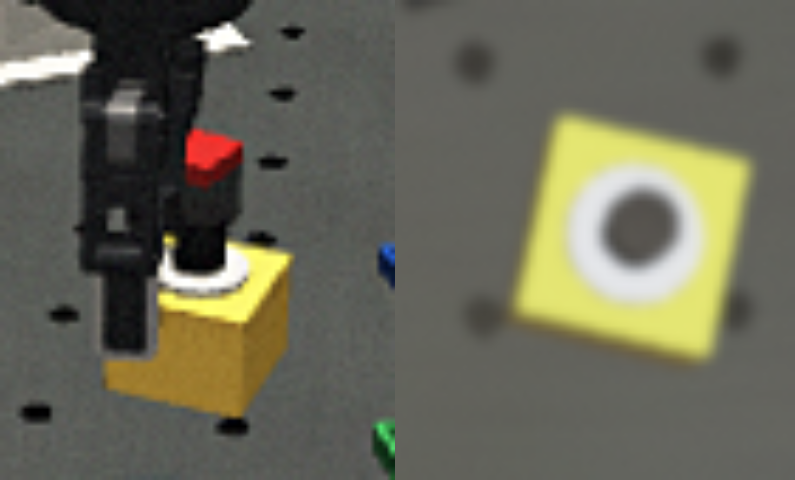

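The pin hangs upright with its flange flat and centred on the yellow rest (top view, flange at about (386,214)). Next is the red spacer.

Emit:
play_rows:
  targets:
    - [[-0.001,0.003,0.04],0,1]
    - [[0,0,0.05],0,1]
    - [[0,0,0.04],0,1]
    - [[0,0,0.03],0,1]
    - [[0,0,0.022],0,1]
    - [[0,0,0],0,1]
    - [[0,0,0],0,0.6]
    - [[0,0,0],0,0]
    - [[0,0,0],0,0]
    - [[0,0,0],0,0]

```text
clock: 14.28
eef_pos: [0.5675, 0.1599, 0.0273]
tool_rot: [[0.001, -1.0, 0.001], [-1.0, -0.001, 0.0], [-0.0, -0.001, -1.0]]
contact_force: [-2.4, -1.6, 11.2]
grip_width: 0.0346
```

Emit:
play_rows:
  targets:
    - [[0,0,0],0,0]
    - [[0,0,0],0,0]

```text
clock: 14.52
eef_pos: [0.5675, 0.1598, 0.0273]
tool_rot: [[0.001, -1.0, 0.001], [-1.0, -0.001, 0.0], [-0.0, -0.001, -1.0]]
contact_force: [-2.5, -0.7, 9.9]
grip_width: 0.0347
```

Emit:
play_rows:
  targets:
    - [[0,0,-0.01],0,0]
    - [[0,0,-0.025],0,0]
    - [[0,0,-0.035],0,0]
    - [[-0.015,0.015,0],0,0]
    - [[-0.025,0.0275,0],0,0]
    - [[-0.025,0.0275,0],0,0]
    - [[-0.02,0.0225,0],0,0]
    - [[-0.011,0.015,0],0,0]
    - [[0,0,0.02],0,0]
    - [[0,0,0.015],0,0]

```text
clock: 15.78
eef_pos: [0.4598, 0.2555, 0.0609]
tool_rot: [[0.0, -1.0, 0.0], [-1.0, -0.0, -0.0], [0.0, -0.0, -1.0]]
contact_force: [0.6, 0.4, -1.4]
grip_width: 0.0346
```

Run:
```python
from h import *
s=grab('side');o=bot.get_obs();print(o['eef_pos'],o['contact_force'],o['grip_width'])
print(proj(s,[.46,.2555,.004]))
cv2.imwrite('pics/e.png',cv2.resize(s['img'][220:340,310:450,::-1],None,fx=4,fy=4))
```

```text
[0.45924039 0.2550894  0.05926983] [-1.2841491  -0.77801954 -5.09852672] 0.03455646525324099
[379.52866432 297.00876439]
```

View pics/e.png

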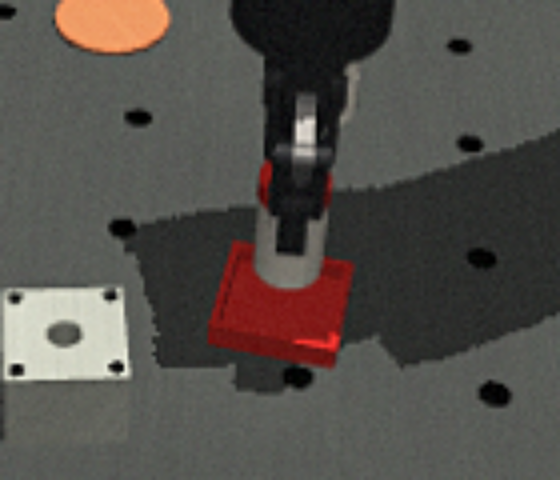

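The spacer is over the red tray, about 2–3 mm right of centre (crop 290 against 284). I'll shift +x 2 mm, lower and release.

Emit:
play_rows:
  targets:
    - [[0,-0.002,0.01],0,0]
    - [[0,0,0.01],0,0]
    - [[0,0,0.005],0,0]
    - [[0,0,0.003],0,0]
    - [[0,0,0.001],0,0]
    - [[0,0,0],0,0]

```text
clock: 16.58
eef_pos: [0.4616, 0.2558, 0.0325]
tool_rot: [[0.001, -1.0, 0.0], [-1.0, -0.001, 0.0], [-0.0, -0.0, -1.0]]
contact_force: [0.4, -0.1, -2.6]
grip_width: 0.0344
```

Emit:
play_rows:
  targets:
    - [[0,0,0.001],0,0]
    - [[0,0,0.001],0,0]
    - [[0,0,0],0,0]

```text
clock: 16.95
eef_pos: [0.4617, 0.2559, 0.0312]
tool_rot: [[0.001, -1.0, 0.001], [-1.0, -0.001, 0.001], [-0.001, -0.001, -1.0]]
contact_force: [-4.0, -1.7, 18.3]
grip_width: 0.0346
```

On the floor. I'll release, rise and go to the blue spacer at (.437,.0765).

Emit:
play_rows:
  targets:
    - [[0,0,-0.001],0,0.55]
    - [[0,0,0],0,0.8]
    - [[0,0,0],0,1]
    - [[0,0,0],0,1]
    - [[0,0,-0.03],0,1]
    - [[0,0,-0.04],0,1]
    - [[0,0,-0.03],0,1]
    - [[0.025,0.004,0],0,1]
    - [[0.04,0.005,0],0,1]
    - [[0.04,0.005,0],0,1]

```text
clock: 18.2
eef_pos: [0.4474, 0.1497, 0.1314]
tool_rot: [[0.001, -1.0, 0.0], [-1.0, -0.001, 0.0], [-0.0, -0.0, -1.0]]
contact_force: [0.2, -0.3, -0.8]
grip_width: 0.0859
```

Emit:
play_rows:
  targets:
    - [[0.04,0.005,0],0,1]
    - [[0.034,0.005,0],0,1]
    - [[0,0,0.02],0,1]
    - [[0,0,0.03],0,1]
    - [[0,0,0],0,1]

```text
clock: 18.82
eef_pos: [0.437, 0.0765, 0.0803]
tool_rot: [[0.0, -1.0, -0.003], [-1.0, -0.0, -0.0], [0.0, 0.003, -1.0]]
contact_force: [0.2, 0.5, 1.0]
grip_width: 0.0858
```

Run:
```python
from h import *
s=grab('side');t=grab('top');o=bot.get_obs();print(o['eef_pos'],o['contact_force'],o['grip_width'])
print(proj(s,[.437,.0765,.06]),proj(t,[.46,.2555,.014]))
cv2.imwrite('pics/f.png',np.hstack([cv2.resize(s['img'][180:320,320:450,::-1],(446,480)),cv2.resize(t['img'][240:290,205:255,::-1],(350,480))]))
```

```text
[0.43771553 0.07672294 0.08193515] [0.39195134 0.03014683 0.30016803] 0.08509004263662484
[392.82371816 227.43744089] [227.80053325 263.04726719]
```

View pics/f.png

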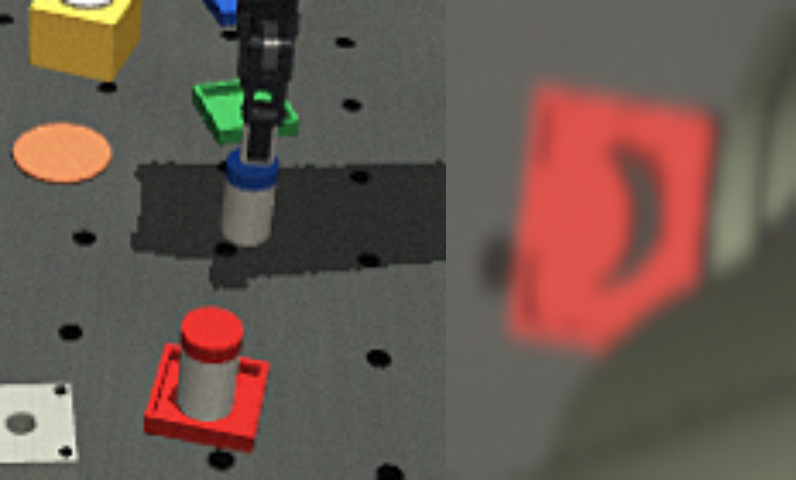

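The red spacer stands upright and centred in its tray. The gripper is over the blue spacer, so I'll grasp it.

Emit:
play_rows:
  targets:
    - [[0,0,0.02],0,1]
    - [[0,0,0.02],0,1]
    - [[0,0,0.014],0,1]
    - [[0,0,0],0,1]
    - [[0,0,0],0,0.6]
    - [[0,0,0],0,0]
    - [[0,0,0],0,0]
    - [[0,0,0],0,0]
    - [[0,0,0],0,0]
    - [[0,0,0],0,0]

```text
clock: 20.18
eef_pos: [0.4379, 0.0768, 0.0279]
tool_rot: [[0.001, -1.0, 0.001], [-1.0, -0.001, 0.0], [-0.0, -0.001, -1.0]]
contact_force: [-1.3, 0.5, 13.1]
grip_width: 0.0348
```

Emit:
play_rows:
  targets:
    - [[0,0,-0.01],0,0]
    - [[0,0,-0.025],0,0]
    - [[0,0,-0.035],0,0]
    - [[0.02,0,0],0,0]
    - [[0.04,0,0],0,0]
    - [[0.045,0,0],0,0]
    - [[0.045,0,0],0,0]
    - [[0.045,0,0],0,0]
    - [[0.045,0,0],0,0]
    - [[0.04,0,0],0,0]

```text
clock: 21.42
eef_pos: [0.4375, -0.2051, 0.0979]
tool_rot: [[0.0, -1.0, -0.0], [-1.0, -0.0, -0.0], [0.0, 0.0, -1.0]]
contact_force: [-0.1, 0.1, -1.7]
grip_width: 0.0344
```

Emit:
play_rows:
  targets:
    - [[0.035,0,0],0,0]
    - [[0.019,0,0],0,0]
    - [[0,0,0.02],0,0]
    - [[0,0,0.015],0,0]
    - [[0,0,0],0,0]

```text
clock: 22.05
eef_pos: [0.4376, -0.2565, 0.0616]
tool_rot: [[0.002, -1.0, -0.002], [-1.0, -0.002, 0.001], [-0.001, 0.002, -1.0]]
contact_force: [-0.2, 0.0, -1.6]
grip_width: 0.0344
```

Run:
```python
from h import *
s=grab('side');o=bot.get_obs();print(o['eef_pos'],o['contact_force'],o['grip_width'])
print(proj(s,[.4385,-.257,.014]),proj(s,[.4385,-.257,.035]))
cv2.imwrite('pics/g.png',cv2.resize(s['img'][130:220,340:440,::-1],None,fx=5,fy=5))
```

```text
[ 0.43790509 -0.25670976  0.06227089] [-0.18197689  0.44199336 -1.25957781] 0.034030893639806555
[390.77224141 177.11930459] [391.3272265  171.15248928]
```

View pics/g.png

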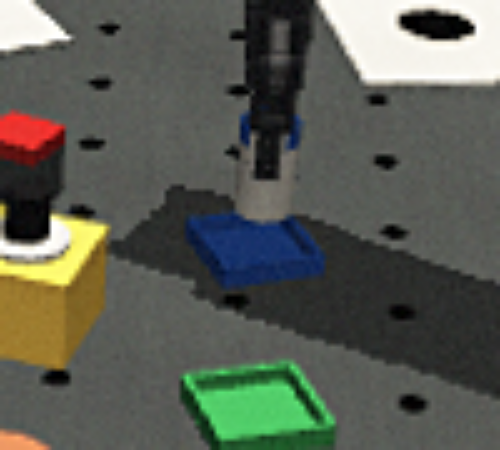

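The spacer is about 2 px (4–6 mm) right of the blue tray's centre, so I'll shift +x 4 mm and lower.

Emit:
play_rows:
  targets:
    - [[0,-0.004,0.01],0,0]
    - [[0,0,0.01],0,0]
    - [[0,0,0.005],0,0]
    - [[0,0,0.003],0,0]
    - [[0,0,0.001],0,0]
    - [[0,0,0.001],0,0]
    - [[0,0,0.001],0,0]
    - [[0,0,0],0,0]

```text
clock: 23.1
eef_pos: [0.442, -0.2574, 0.0319]
tool_rot: [[0.001, -1.0, 0.001], [-1.0, -0.001, -0.0], [0.0, -0.001, -1.0]]
contact_force: [-1.7, 0.5, 13.2]
grip_width: 0.0348
```

Emit:
play_rows:
  targets:
    - [[0,0,-0.001],0,0.55]
    - [[0,0,0],0,0.8]
    - [[0,0,0],0,1]
    - [[0,0,0],0,1]
    - [[0,0,-0.03],0,1]
    - [[0,0,-0.04],0,1]
    - [[0,0,-0.04],0,1]
    - [[0,0,-0.03],0,1]
    - [[-0.02,-0.01,0],0,1]
    - [[-0.032,-0.02,0],0,1]

```text
clock: 24.35
eef_pos: [0.4718, -0.2055, 0.1727]
tool_rot: [[-0.001, -1.0, 0.0], [-1.0, 0.001, -0.0], [0.0, -0.0, -1.0]]
contact_force: [0.0, 0.5, -0.7]
grip_width: 0.0854
```

Emit:
play_rows:
  targets:
    - [[-0.035,-0.025,0],0,1]
    - [[-0.035,-0.025,0],0,1]
    - [[-0.035,-0.025,0],0,1]
    - [[-0.035,-0.025,0],0,1]
    - [[-0.035,-0.025,0],0,1]
    - [[-0.035,-0.025,0],0,1]
    - [[-0.035,-0.025,0],0,1]
    - [[-0.035,-0.021,0],0,1]
    - [[0,0,0],0,1]

```text
clock: 25.48
eef_pos: [0.6679, 0.0781, 0.1714]
tool_rot: [[0.004, -1.0, -0.001], [-1.0, -0.004, 0.001], [-0.001, 0.001, -1.0]]
contact_force: [-1.0, -0.6, 0.1]
grip_width: 0.0854
```

Run:
```python
from h import *
s=grab('side');t=grab('top');o=bot.get_obs();print(o['eef_pos'],o['contact_force'],o['grip_width'],o['qpos'].round(1))
cv2.imwrite('pics/h.png',np.hstack([cv2.resize(s['img'][140:260,240:420,::-1],(600,400)),cv2.resize(t['img'][245:290,405:445,::-1],(200,225)).repeat(1,0) if 0 else cv2.resize(t['img'][246:286,405:425+20,::-1],(200,400))]))
```

```text
[0.66741988 0.07465373 0.17197023] [-0.31509075 -0.0383645   0.69930193] 0.08525136179269346 [-10.7  53.5   3.9  66.   -3.6  60.6 -96.5]
```

View pics/h.png

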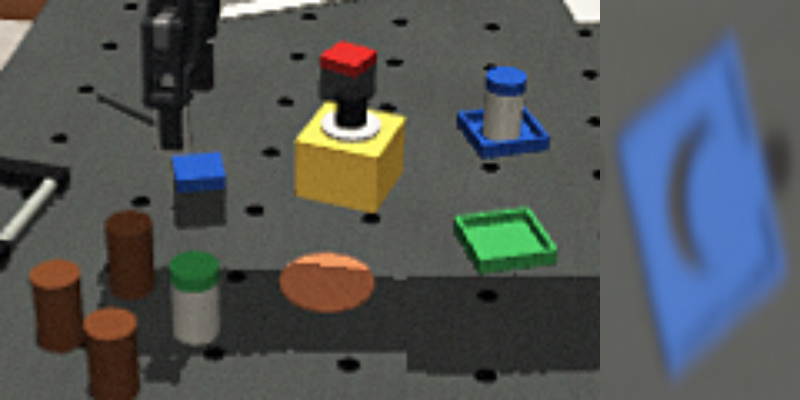

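The blue spacer is upright in its tray. Now the green one.

Emit:
play_rows:
  targets:
    - [[0,0,0.03],0,1]
    - [[0,0,0.04],0,1]
    - [[0,0,0.03],0,1]
    - [[0,0,0.025],0,1]
    - [[0,0,0.019],0,1]
    - [[0,0,0],0,1]
    - [[0,0,0],0,0.6]
    - [[0,0,0],0,0]
    - [[0,0,0],0,0]
    - [[0,0,0],0,0]

```text
clock: 26.82
eef_pos: [0.6681, 0.075, 0.0292]
tool_rot: [[0.001, -1.0, 0.001], [-1.0, -0.001, 0.0], [-0.0, -0.001, -1.0]]
contact_force: [-1.0, -0.1, 7.6]
grip_width: 0.0346
```

Emit:
play_rows:
  targets:
    - [[0,0,0],0,0]
    - [[0,0,0],0,0]

```text
clock: 27.08
eef_pos: [0.6681, 0.075, 0.0292]
tool_rot: [[0.001, -1.0, 0.001], [-1.0, -0.001, 0.0], [-0.0, -0.001, -1.0]]
contact_force: [-1.8, -0.1, 7.8]
grip_width: 0.0346
```

Emit:
play_rows:
  targets:
    - [[0,0,-0.01],0,0]
    - [[0,0,-0.025],0,0]
    - [[0,0,-0.035],0,0]
    - [[0.012,0.0195,0],0,0]
    - [[0.024,0.038,0],0,0]
    - [[0.025,0.04,0],0,0]
    - [[0.025,0.04,0],0,0]
    - [[0.025,0.04,0],0,0]
    - [[0.023,0.034,0],0,0]
    - [[0.012,0.017,0],0,0]

```text
clock: 28.32
eef_pos: [0.438, -0.0724, 0.0991]
tool_rot: [[-0.0, -1.0, 0.0], [-1.0, 0.0, -0.0], [0.0, -0.0, -1.0]]
contact_force: [0.8, -0.2, -1.4]
grip_width: 0.0343
```

Emit:
play_rows:
  targets:
    - [[0,0,0.02],0,0]
    - [[0,0,0.015],0,0]
    - [[0,0,0],0,0]

```text
clock: 28.7
eef_pos: [0.4392, -0.0712, 0.0632]
tool_rot: [[0.001, -1.0, -0.001], [-1.0, -0.001, 0.0], [-0.0, 0.001, -1.0]]
contact_force: [-0.3, -0.2, -0.7]
grip_width: 0.0347
```

Run:
```python
from h import *
s=grab('side');o=bot.get_obs();print(o['eef_pos'],o['contact_force'],o['grip_width'])
print(proj(s,[.4375,-.071,.014]),proj(s,[.4375,-.071,.035]))
cv2.imwrite('pics/i.png',cv2.resize(s['img'][155:245,340:440,::-1],None,fx=5,fy=5))
```

```text
[ 0.43935155 -0.07127253  0.06370901] [ 0.07474132  0.56820099 -1.34627771] 0.034461045568656354
[391.0719557  209.81404692] [391.72311872 203.34380055]
```

View pics/i.png

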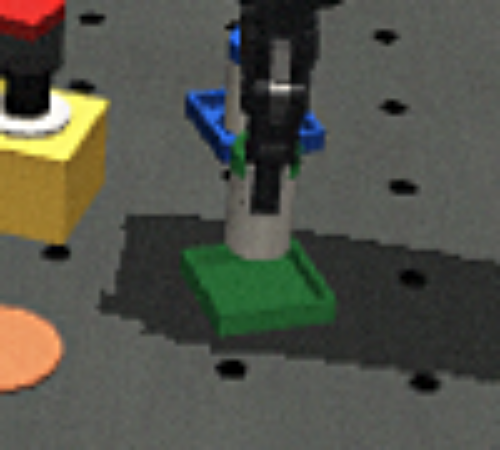

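The green spacer is centred over its tray (259 against 260). I'll lower it.

Emit:
play_rows:
  targets:
    - [[0,0,0.01],0,0]
    - [[0,0,0.01],0,0]
    - [[0,0,0.006],0,0]
    - [[0,0,0.003],0,0]
    - [[0,0,0.001],0,0]
    - [[0,0,0.001],0,0]
    - [[0,0,0],0,0]

```text
clock: 29.62
eef_pos: [0.4393, -0.0713, 0.0331]
tool_rot: [[0.001, -1.0, 0.001], [-1.0, -0.001, -0.0], [0.0, -0.001, -1.0]]
contact_force: [-2.7, 0.2, 18.6]
grip_width: 0.0346
```

Emit:
play_rows:
  targets:
    - [[0,0,-0.001],0,0.55]
    - [[0,0,0],0,0.8]
    - [[0,0,0],0,1]
    - [[0,0,0],0,1]
    - [[0,0,-0.03],0,1]
    - [[0,0,-0.04],0,1]
    - [[0,0,-0.05],0,1]
    - [[0,0,-0.05],0,1]
    - [[0.03,0,0],0,1]
    - [[0.04,0,0],0,1]

```text
clock: 30.88
eef_pos: [0.4396, -0.1416, 0.2039]
tool_rot: [[0.003, -1.0, 0.001], [-1.0, -0.003, 0.0], [-0.0, -0.001, -1.0]]
contact_force: [0.7, -0.9, -0.5]
grip_width: 0.0851
```

Emit:
play_rows:
  targets:
    - [[0.045,0.005,0],0,1]
    - [[0.045,0.01,0],0,1]
    - [[0.045,0.02,0],0,1]
    - [[0.045,0.025,0],0,1]
    - [[0.045,0.03,0],0,1]
    - [[0.045,0.03,0],0,1]
    - [[0.045,0.03,0],0,1]
    - [[0.035,0.03,0],0,1]
    - [[0.02,0.03,0],0,1]
    - [[0,0,0],0,1]

```text
clock: 32.12
eef_pos: [0.227, -0.5126, 0.203]
tool_rot: [[-0.003, -1.0, -0.001], [-1.0, 0.003, 0.0], [-0.0, 0.001, -1.0]]
contact_force: [0.8, -0.3, 0.3]
grip_width: 0.0852
```

```bash
python3 meas.py | grep -v dark
python3 - <<'E'
from h import *
s=grab('side');t=grab('top');o=bot.get_obs();print(o['eef_pos'],o['contact_force'],o['clock'])
cv2.imwrite('pics/j.png',np.vstack([cv2.resize(s['img'][140:320,260:440,::-1],None,fx=2.2,fy=2.2),cv2.resize(t['img'][160:290,200:460,::-1],(396,198))]))
E
```

```text
top
red [446.8 206.5] 302 [21 21] ang 23 z.06 [ 0.5895 -0.3119] .048 [ 0.591 -0.315] .009 [ 0.596  -0.3252]
red [228. 263.] 676 [30 29] ang 8 z.06 [0.4593 0.245 ] .048 [0.4595 0.2476] .009 [0.4602 0.256 ]
green [353.9 268.5] 523 [30 30] ang 68 z.06 [ 0.4387 -0.07  ] .048 [ 0.4387 -0.0706] .009 [ 0.4386 -0.0728]
blue [356.9 168.9] 259 [19 19] ang 72 z.06 [ 0.6924 -0.0859] .048 [ 0.695  -0.0867] .009 [ 0.7034 -0.0894]
blue [425.1 266.2] 630 [33 33] ang 66 z.06 [ 0.4401 -0.2483] .048 [ 0.4401 -0.2508] .009 [ 0.4402 -0.2589]
yellow [384.2 215.4] 515 [35 36] ang 13 z.06 [ 0.5703 -0.1512] .048 [ 0.5716 -0.1527] .009 [ 0.576  -0.1575]
side
red [343.9 157.3] 135 [17 12] ang 17 z.06 [ 0.5882 -0.2823] .048 [ 0.5902 -0.3065] .009 [ 0.5966 -0.3852]
red [380.5 291.5] 808 [37 43] ang 11 z.06 [0.4612 0.297 ] .048 [0.4606 0.2845] .009 [0.4587 0.2439]
green [391.8 195.2] 118 [14 11] ang 90 z.06 [ 0.4393 -0.0719] .048 [ 0.4383 -0.0919] .009 [ 0.435  -0.1568]
green [392.2 213.5] 241 [31 19] ang 84 z.06 [0.4383 0.0167] .048 [ 0.4373 -0.0015] .009 [ 0.4339 -0.0605]
blue [391.4 163.9] 93 [12  9] ang 90 z.06 [ 0.4404 -0.2571] .048 [ 0.4394 -0.2808] .009 [ 0.4361 -0.3578]
blue [391.5 180.3] 183 [28 16] ang 87 z.06 [ 0.44   -0.1539] .048 [ 0.439  -0.1755] .009 [ 0.4357 -0.2457]
blue [299.1 191.2] 173 [17 13] ang 83 z.06 [ 0.6894 -0.0597] .048 [ 0.6934 -0.0794] .009 [ 0.7066 -0.1434]
yellow [344.9 179.4] 193 [34 17] ang 11 z.06 [ 0.572  -0.1412] .048 [ 0.5737 -0.1626] .009 [ 0.5791 -0.232 ]
[ 0.23063841 -0.51078764  0.20329705] [ 0.1157195  -0.04577489  0.13321607] 32.325
```

View pics/j.png

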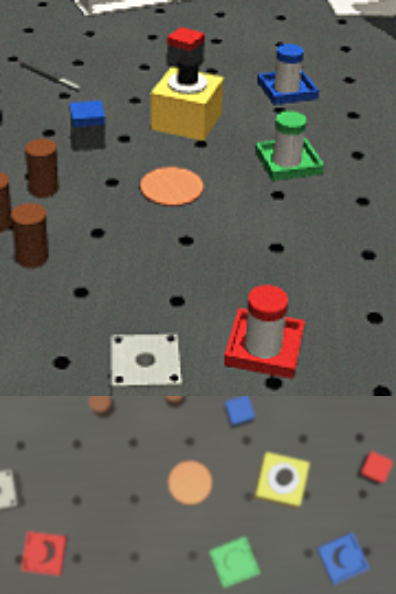

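All three caps are upright and within about 3 mm of their tray centres (green .439,−.072; blue .440,−.257). The pin hangs level, the blocks haven't moved and the arm is clear.

```bash
python3 -c "
from workcell import bot
print(bot.sign_off())"
```

```text
the job is handed in; nothing more can be done
None
```

The job is handed in at about 32 s of robot time. I drew the pin straight up out of its sleeve and hung it in the yellow rest. Then I put the red, blue and green spacers, in that order, into the trays of their own colours.

**Last checks (both cameras):**
- **Pin:** it hangs upright, with its flange flat on the rest and centred to about 2 mm.
- **Spacers:** all three stand upright in their trays. By measurement, green and blue are within about 3 mm of centre. Red was judged by eye only, because its cap and tray merged into one colour blob.
- **Blocks:** both square blocks measure as unmoved.
- **Arm:** it is clear of everything.

**Disagreement:** before lowering, the side view showed red about 2–3 mm and blue about 4–6 mm to one side of where the arm's own reading put them. I shifted red 2 mm and blue 4 mm to correct this, and the later pictures showed both centred. No check failed.

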